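# Hang the keyhole target plate on the camera test stand

### The job

Take the target plate that has the keyhole slot out of the rack, press the large end of its keyhole over the stud head of the test stand against the sprung pad, then slide it down until the stud is fully home in the narrow end and the plate holds the seat switch down, and let go so that it hangs locked and upright. Press and slide gently, by feel (the stud's exact position is not known): never push the plate against the stand with more than 30 N. Leave the spare plate with the plain round hole and the other things on the bench where they are.

Things in the scene. Friction and masses are not known exactly. Their poses are not given: they have to be found in the camera images.
- plate: Target plate, about 0.2 kg, same front and back: dark metal, 90 mm wide (y), 120 tall (z), 5 thick (x); black tab on top, 60 wide, 40 tall, 12 thick. Keyhole: round end 20 mm across centred 50 mm above the lower edge; from it an 11 mm wide slot runs up, ending square at 74 mm. Starts upright in either rack slot; lift 25 mm to clear. Origin: centre of lower edge; x = plate normal, z up.
- eye (a point): Centre of the plate's large keyhole end, mid-thickness, 50 mm above the lower edge. It passes the stud head with 2 mm to spare all round.
- slot_end (a point): Where the stud's axis lies in the plate when it is fully home at the upper, narrow end of the keyhole: mid-thickness, 70 mm above the lower edge (20 mm above the eye).
- tab (a point): Centre of the plate's grip tab, mid-thickness, 140 mm above the lower edge; pinch the tab across its 12 mm thickness.
- stand: Test stand, fixed: aluminium profile frame 180 mm wide (y) with a black panel whose front face looks along the stand's +x, away from the robot; top edge 165 mm high, below the tab of the hung plate. Two feet 22 mm tall reach 60 mm in front of the face at y = +-80 mm. Origin: on the bench under the middle of the front face; z up.
- pad (a joint): Travel in m of the sprung rubber pad (80 mm wide, 50 tall, centred behind the stud head) towards the panel: 0 free, its face 1 mm behind the head; 0.010 hard stop. Pushes back 3 N plus 0.7 N per mm. A plate locked behind the head holds it at about 0.004 and is held by friction: it does not drop by itself but must be pushed down with 2 to 14 N.
- rack: Plate rack, fixed: grey block 47 mm deep (x) on a 70 mm deep base, 230 mm long (y), 26 mm tall, with two slots side by side along y, 7.5 mm wide (x), 106 mm long, floor 6 mm above the bench, centres at y = +56 and -56 mm. Origin: on the bench under its middle.
- spare: The spare plate in the rack's other slot: like the target plate in size and tab, but with only a plain round 20 mm hole and no slot. Leave it. Origin: centre of the lower edge.
- lens: Black lens barrel, 52 mm across, 44 mm tall, standing between rack and stand or near. Origin: centre of its underside. Leave it.
- spacer: Loose aluminium ring, 48 mm across, 12 mm tall, lying flat. Leave it.
- driver: Black screwdriver 150 mm long, lying. Leave it.
- marker: White marker pen 120 mm long, lying. Leave it.
- tray: White open tray 100 x 150 x 25 mm. Leave it.
- cap: Black lens cap, disc 44 mm across, 8 mm thick. Leave it.
- wipes: White jar 60 mm across, 120 mm tall. Leave it.
- mount (a point): Nominal axis of the steel stud at the back of its head, 19 mm off the panel, 130 mm high; x out along the stud, z up. The stud, with pad and switch, sits on a clamped carriage: really up to 5 mm off this point in y and in z (x is true). Shank 8 mm, head 16 mm across, x = 0 to 4 mm. Plate mid-plane: 6.5 mm when it misses and rests on the head; past the head at -2.5 mm or less; hard stop -8.5.
- switch (a joint): Travel in m of the seat switch, a grey tongue 12 mm wide, 26 mm deep, 66 mm below the stud's real axis: 0 free, pushed down by the lower edge of the plate over the last 4 mm of its slide; about 0.004 when the plate is fully home on the shank. Spring 0.5 N plus 0.25 N per mm; the plate's weight and friction keep it down.
Mind the look-alikes: they are no part of the job. Leave any orange look-alike of the plate alone. What is shaped like the stand but orange is not meant.

How it is judged (in metres and radians):
On the way:
1. the large end of the keyhole is pressed over the stud head, the plate behind the head against the pad (x of eye in the frame of mount between -0.012 and -0.0015 m and y of eye in the frame of mount between -0.009 and 0.009 m and z of eye in the frame of mount between -0.009 and 0.009 m), for 0.05 s.
At the end, for the whole second after the job is handed in: The keyhole plate hangs released and at rest behind the stud head, pad in by over 2 mm, slid home so that the seat switch is down by over 2.5 mm (within 1.5 mm of home), slot end within 9 mm of the nominal stud point sideways and in height, upright within 5 degrees (x of slot_end in the frame of mount between -0.012 and -0.001 m and y of slot_end in the frame of mount between -0.009 and 0.009 m and z of slot_end in the frame of mount between -0.009 and 0.009 m and value of joint pad above 0.002 m and value of joint switch above 0.0025 m and angle between the z axis of plate and the z axis of stand, either way round below 0.09 rad and linear speed of plate below 0.02 m/s); the robot touches nothing.
It fails at once if the plate is pushed against the stand with more than 30 N (contact force between plate and stand above 30 N).
It fails at once if the spare plate is moved (distance of spare from where it was at the start of the episode above 0.02 m).
It fails at once if a bystander is moved (distance of any of lens, spacer, driver, marker, tray, cap, wipes from where it was at the start of the episode above 0.02 m).
It also fails if it takes over 67 s, if anything falls off the work surface, if the arm or the gripper's body presses on something with over 40 N, if the wrist force passes 120 N, or if a joint passes its speed limit or range.

### The arm

A 6-joint arm with a two-finger parallel gripper is mounted at the origin on the work surface. World frame = base frame: x ahead of the robot, y to its left, z up, the work surface at z = 0. Lengths are in mm, angles in degrees, forces in N, time in s.
With the tool pointing down it reaches from about 300 to 850 mm from the base axis. Payload 4.2 kg.
Tool frame: the origin (TCP) lies midway between the tips of the shut fingers; the grasp point (between the pads) lies 19 mm behind it; x points along the fingers, y is the direction in which the jaws open and shut, and the axes are right-handed (so a half turn about x gives the same grasp; the last joint's range is limited). The gripper opens to 91 mm and grips with 3 to 60 N. Pads are 32 mm wide; open, the fingers measure 118 mm over their backs; the gripper's body (76 mm by 178 mm) begins 60 mm behind the grasp point.
Start: joints at [-71.906, 18.312, 89.639, -0, 72.044, -1.146], TCP at [189.48, -542.9, 213.976] pointing down, gripper open.
Joint ranges: [-177.97, 177.97], [-48.28, 115.42], [12.27, 149.76], [-77.06, 257.06], [2.81, 150.46], [-146.56, 146.56]. Speed limits (degrees/s): [147.25, 147.25, 180, 180, 180, 180].

### API

Orientations are given as [roll, pitch, yaw] about the fixed x, y, z axes, in that order (R = Rz(yaw) Ry(pitch) Rx(roll)).
In Python, from workcell import * gives the robot as it stands.
- The arm moves only by the shell command python3 -m handwheel 'ROWS' [FORCE]. ROWS is a JSON object of lists of equal length, an entry for each row: "gripper": the closure, from 0 (fully open) to 1 (shut); "offset": the shift along the tool's x, y, z in mm, a list of three; "rot": the turn, a rotation vector about the tool's x, y, z in degrees, a list of three. A call has 1 to 5 rows; each row is the pose to reach, as a shift and turn from the pose commanded when the call began, along the tool's axes at that moment; what a row does not reach only later rows make up. A row lasts 1/12 s, in which the tool goes at most 41.7 mm and 7.16 degrees, less where a joint would pass 70% of its speed; a pose out of reach is approached as far as the arm can. A call with a gripper value outside its range is refused whole. The fingers move at their own pace and stop on an object; FORCE is the grip in N (left out, the last holds). Time passes only in rows, so rows that repeat a pose let the fingers close. It gives the time, the measured TCP pose, the force and the opening at its end, in the units of the state.
- state(): the state, without advancing time (a new reading comes with each control period).
- grab_frame(name): name is "scene" or "top"; returns the picture (400x640x3 uint8, red, green, blue); there is no depth.
- camera_params(name): a dict with "fx", "fy", "cx", "cy" (pixels), "position" and "attitude" of the camera in the world. Camera axes: x right, y up, looking along -z (the intrinsics and any distortion apply to the point x, -y, -z); pixel columns grow to the right and rows downward; lengths in mm; the calibration is good to about 2 mm. A picture is of the moment at which its call begins. camera_params takes no time and is no camera call.
- job_done(): hands the job in, once; it reports no verdict.
The state is a dict: "time_s": time; "qpos": joint angles; "qvel": joint speeds; "effort": joint torques, N m; "ee_pos": TCP position; "ee_rot": TCP orientation; "force": force on the tool from outside, world axes, zero at the start; "torque": the same for the moment, N m; "gripper_width": finger opening in mm.
Only numpy, scipy, OpenCV 4.12 (cv2) and the standard library are available. Lean on these libraries where they do the work, as an engineer would, in place of code of your own. Each camera call takes 0.05 s, during which the arm holds its last target.

## Working session

There is one attempt and no reset: what is moved stays moved. The work goes in short steps, Python scripts to look and compute and a shell command to move; the robot and the scene stay as the last step left them, time stands still between calls to the robot, and variables do not carry over. Pictures are saved under pics/ and viewed, and the job is handed in when it is done.

```bash
ls; mkdir -p pics; python3 - <<'E'
from workcell import *
import cv2
print(state())
for n in("scene","top"):
    print(n,camera_params(n))
    cv2.imwrite(f"pics/{n}0.png",grab_frame(n)[:,:,::-1])
E
```

```text
pics
{'time_s': 0.0, 'qpos': array([-7.19061041e+01,  1.83511854e+01,  8.97084625e+01, -2.17509066e-07,
        7.20434129e+01, -1.14555422e+00]), 'qvel': array([-0.01617875,  0.09473569, -0.0627544 , -0.04102512,  0.00408585,
        0.03548847]), 'effort': array([-2.28193123e-03, -4.12461233e+01, -2.31975853e+01,  7.24830525e-02,
        4.57292609e-02, -1.45474301e-04]), 'ee_pos': array([ 189.31415139, -542.38833285,  213.11092024]), 'ee_rot': array([-91.14543926,  89.89693919, 108.09401097]), 'force': array([-0.14121106, -0.31264166,  0.08638239]), 'torque': array([0.00876819, 0.00413298, 0.00589685]), 'gripper_width': 91.43094959411653}
scene {'fx': 423.64929648611906, 'fy': 423.64929648611906, 'cx': 315.5520288753757, 'cy': 198.77686067915872, 'position': array([1162.79838343,  751.8216671 ,  859.08067949]), 'attitude': array([ 54.05372684,  -0.2827009 , 141.50939412])}
top {'fx': 520.0081550401707, 'fy': 520.0081550401707, 'cx': 317.0114123411623, 'cy': 203.21974045590238, 'position': array([ 360.22548887,   -8.30810929, 1505.32030476]), 'attitude': array([  7.26653945,  -1.28809532, -89.99430009])}
```

View pics/scene0.png

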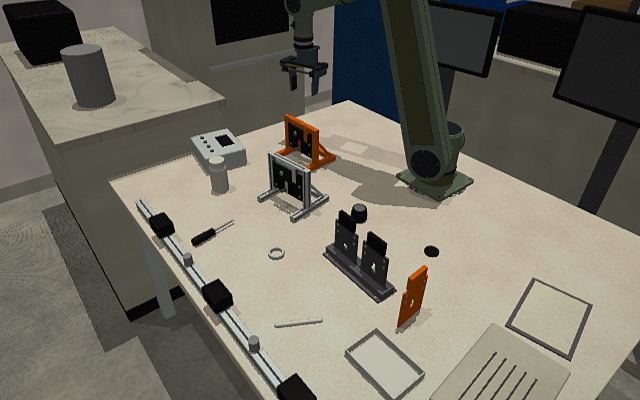

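View pics/top0.png

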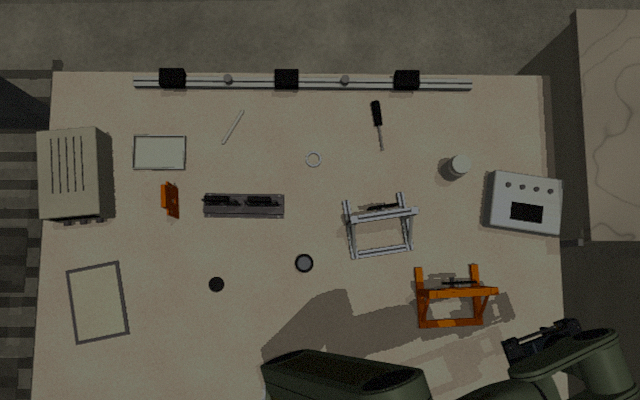

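```bash
cat > h.py <<'E'
import numpy as np, cv2
from scipy.spatial.transform import Rotation as R
from workcell import *
def cam(n):
    p=camera_params(n); return p, R.from_euler('xyz',p['attitude'],degrees=True).as_matrix(), np.array(p['position'])
def proj(n,X):
    p,M,t=cam(n); c=(np.atleast_2d(X)-t)@M
    return np.c_[p['cx']+p['fx']*c[:,0]/-c[:,2], p['cy']+p['fy']*-c[:,1]/-c[:,2]]
def ray(n,uv):
    p,M,t=cam(n); return t, M@np.array([(uv[0]-p['cx'])/p['fx'],-(uv[1]-p['cy'])/p['fy'],-1.])
def atz(n,uv,z):
    t,d=ray(n,uv); return t+d*(z-t[2])/d[2]
def crop(img,x0,y0,x1,y1,k,name):
    c=img[y0:y1,x0:x1]
    cv2.imwrite(name,cv2.resize(c,None,fx=k,fy=k,interpolation=cv2.INTER_CUBIC))
E
python3 - <<'E'
from h import *
a=cv2.imread('pics/scene0.png');b=cv2.imread('pics/top0.png')
crop(a,255,140,355,220,8,'pics/c1.png');crop(a,315,200,415,300,6,'pics/c2.png')
crop(b,335,185,425,265,8,'pics/c3.png');crop(b,195,185,295,225,8,'pics/c4.png')
E
```

```text
(no output)
```

View pics/c1.png

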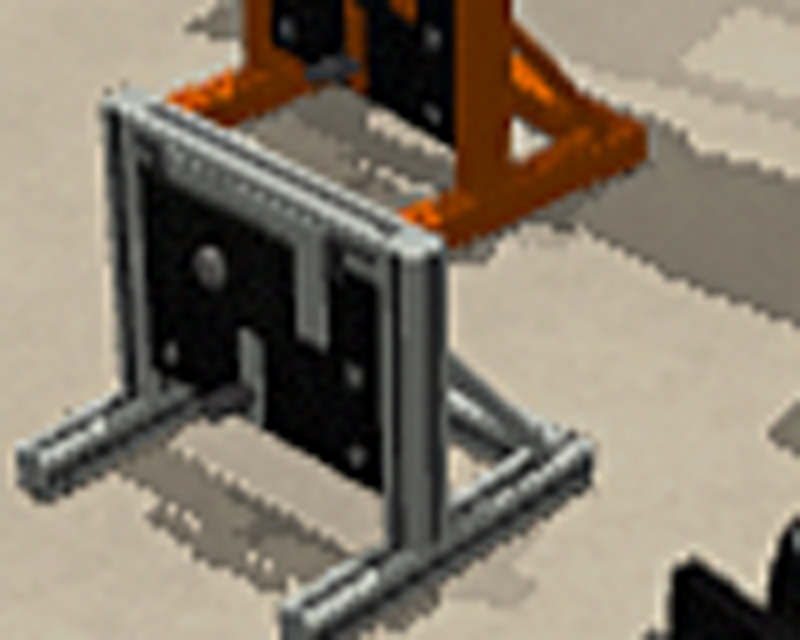

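View pics/c2.png

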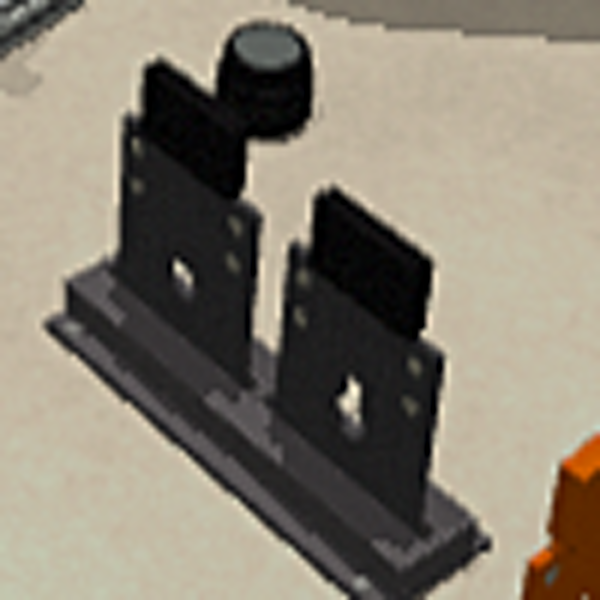

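View pics/c3.png

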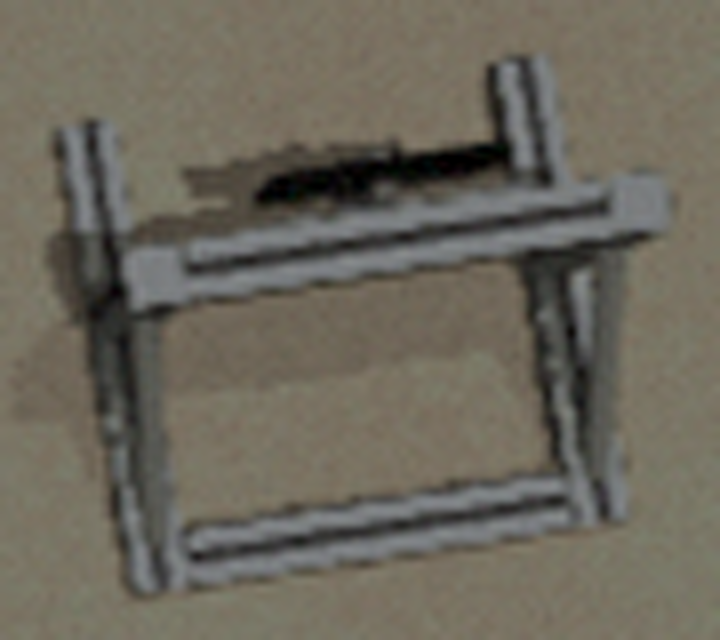

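View pics/c4.png

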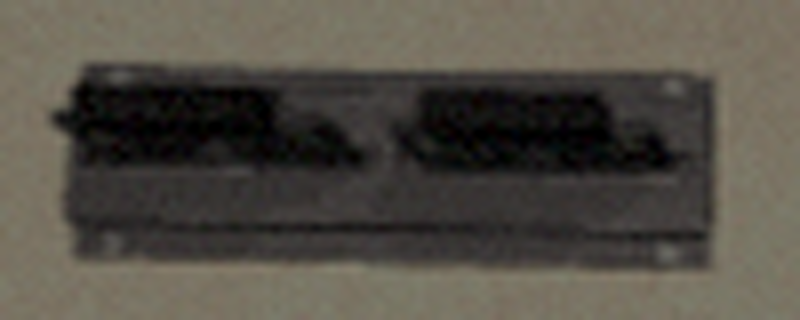

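```bash
python3 - <<'E'
from h import *
def T(u,v,z): 
    p=atz('top',(335+(u+.5)/8-.5,185+(v+.5)/8-.5),z); print('top',(u,v),z,p.round(1)); return p
def S(u,v,z): 
    p=atz('scene',(255+(u+.5)/8-.5,140+(v+.5)/8-.5),z); print('scene',(u,v),z,p.round(1)); return p
for u,v in [(125,248),(660,175),(135,305),(665,228)]: T(u,v,165)
for u,v in [(60,128),(112,122),(492,65),(548,58)]: T(u,v,22)
for u,v in [(105,97),(390,238),(440,243),(145,95)]: S(u,v,165)
for u,v in [(20,455),(42,465),(283,605),(310,610)]: S(u,v,22)
print('head');S(210,268,130)
def T(u,v,z): print('rack',atz('top',(195+(u+.5)/8-.5,185+(v+.5)/8-.5),z).round(1))
for u,v in [(85,68),(710,78),(708,268),(75,258)]: T(u,v,6)
for z in(160,166):
  for u,v in [(75,90),(275,90),(420,92),(608,95)]: T(u,v,z)
def C(u,v,z): print('tab',z,atz('scene',(315+(u+.5)/6-.5,200+(v+.5)/6-.5),z).round(1))
for z in (160,166):
  for u,v in [(318,192),(332,186),(432,262),(420,270)]: C(u,v,z)
E
```

```text
top (125, 248) 165 [ 499.1 -124.5  165. ]
top (660, 175) 165 [ 523.5 -299.5  165. ]
top (135, 305) 165 [ 480.6 -127.6  165. ]
top (665, 228) 165 [ 506.1 -300.7  165. ]
top (60, 128) 22 [ 557.3 -113.8   22. ]
top (112, 122) 22 [ 559.6 -132.6   22. ]
top (492, 65) 22 [ 580.8 -270.5   22. ]
top (548, 58) 22 [ 583.4 -290.8   22. ]
scene (105, 97) 165 [ 524.  -299.2  165. ]
scene (390, 238) 165 [ 497.7 -139.8  165. ]
scene (440, 243) 165 [ 484.7 -125.1  165. ]
scene (145, 95) 165 [ 510.1 -290.5  165. ]
scene (20, 455) 22 [ 588.6 -282.    22. ]
scene (42, 465) 22 [ 585.2 -270.1   22. ]
scene (283, 605) 22 [ 561.  -129.8   22. ]
scene (310, 610) 22 [ 554.4 -120.5   22. ]
head
scene (210, 268) 130 [ 534.4 -211.1  130. ]
rack [580.2 282.4   6. ]
rack [577.3  56.1   6. ]
rack [507.9  56.2   6. ]
rack [511.  284.1   6. ]
rack [550.4 255.6 160. ]
rack [550.6 190.8 160. ]
rack [550.1 143.7 160. ]
rack [549.3  82.6 160. ]
rack [549.5 254.4 166. ]
rack [549.7 189.9 166. ]
rack [549.2 143.1 166. ]
rack [548.4  82.2 166. ]
tab 160 [544.4 192.2 160. ]
tab 160 [536.9 193.  160. ]
tab 160 [538.5 252.9 160. ]
tab 160 [545.9 253.3 160. ]
tab 166 [549.7 197.  166. ]
tab 166 [542.3 197.8 166. ]
tab 166 [543.9 257.2 166. ]
tab 166 [551.2 257.5 166. ]
```

```bash
cat >> h.py <<'E'
def tool(s=None):
    s=s or state(); return R.from_euler('xyz',s['ee_rot'],degrees=True).as_matrix(), np.array(s['ee_pos'])
def down(yaw,flip=1):
    # tool x down, y = flip*stand x axis
    c,s_=np.cos(np.radians(yaw)),np.sin(np.radians(yaw))
    x=np.array([0,0,-1.]); y=flip*np.array([c,s_,0]); return np.c_[x,y,np.cross(x,y)]
def go(P,M):
    s=state(); A,p=tool(s)
    print('t',round(s['time_s'],2),'pos',p.round(1),'F',s['force'].round(1),'w',round(s['gripper_width'],1))
    print('offset',(A.T@(np.array(P)-p)).round(1),'rot',np.degrees(R.from_matrix(A.T@M).as_rotvec()).round(2))
E
python3 - <<'E'
from h import *
A,p=tool();print(A.round(3))
for f in(1,-1): go([545,225,260],down(-.75,f))
E
```

```text
[[-0.     0.33  -0.944]
 [ 0.001 -0.944 -0.33 ]
 [-1.    -0.001 -0.   ]]
t 0.1 pos [ 189.3 -542.5  213.2] F [ 0.3  0.4 -0.3] w 91.4
offset [ -45.8 -607.5 -588.7] rot [-7.001e+01 -5.000e-02  7.000e-02]
t 0.1 pos [ 189.3 -542.5  213.2] F [ 0.3  0.4 -0.3] w 91.4
offset [ -45.8 -607.5 -588.7] rot [1.0999e+02 8.0000e-02 6.0000e-02]
```

```bash
python3 -m handwheel '{"gripper":[0,0,0,0,0],"offset":[[-35,-10,-10],[-50,-35,-34],[-50,-63,-61],[-50,-91,-88],[-50,-119,-115]],"rot":[[0,0,0],[-7,0,0],[-14,0,0],[-21,0,0],[-28,0,0]]}'; python3 - <<'E'
from h import *
go([545,225,260],down(-.75))
E
```

```text
time_s: 0.52
ee_pos: [259.0, -391.0, 263.8]
ee_rot: [-168.6, 90.0, 58.9]
force: [0.4, 0.0, -0.0]
gripper_width: 91.3
t 0.52 pos [ 259.  -391.   263.8] F [ 0.4  0.  -0. ] w 91.3
offset [   4.  -205.1 -647.5] rot [-4.173e+01 -1.000e-02 -0.000e+00]
```

```bash
python3 -m handwheel '{"gripper":[0,0,0,0,0],"offset":[[0,-12,-38],[0,-24,-76],[0,-36,-114],[0,-48,-152],[0,-60,-190]],"rot":[[-7,0,0],[-14,0,0],[-21,0,0],[-28,0,0],[-35,0,0]]}'; python3 - <<'E'
from h import *
go([545,225,260],down(-.75))
E
```

```text
time_s: 0.93
ee_pos: [343.9, -210.5, 263.8]
ee_rot: [-149.4, 90.0, 113.2]
force: [1.2, -0.6, 0.4]
gripper_width: 91.4
t 0.93 pos [ 343.9 -210.5  263.8] F [ 1.2 -0.6  0.4] w 91.4
offset [   3.8  143.  -457.9] rot [-6.7 -0.   0. ]
```

```bash
python3 -m handwheel '{"gripper":[0,0,0,0,0],"offset":[[0,12,-39],[0,24,-78],[0,36,-117],[0,48,-156],[0,60,-195]],"rot":[[-6.7,0,0],[-6.7,0,0],[-6.7,0,0],[-6.7,0,0],[-6.7,0,0]]}';python3 - <<'E'
from h import *
go([545,225,260],down(-.75))
E
```

```text
time_s: 1.35
ee_pos: [429.7, -25.2, 263.8]
ee_rot: [-15.7, 90.0, -106.8]
force: [0.9, -0.2, -0.2]
gripper_width: 91.2
t 1.35 pos [429.7 -25.2 263.8] F [ 0.9 -0.2 -0.2] w 91.2
offset [   3.8  110.7 -252.3] rot [-0.3   0.01  0.  ]
```

```bash
python3 -m handwheel '{"gripper":[0,0,0,0,0],"offset":[[0,16,-37],[0,32,-74],[0,48,-111],[0,64,-148],[0,80,-185]],"rot":[[-0.3,0,0],[-0.3,0,0],[-0.3,0,0],[-0.3,0,0],[-0.3,0,0]]}';python3 - <<'E'
from h import *
go([545,225,260],down(-.75))
E
```

```text
time_s: 1.77
ee_pos: [513.1, 158.2, 263.6]
ee_rot: [-50.8, 90.0, -141.6]
force: [0.3, -0.4, 0.3]
gripper_width: 91.4
t 1.77 pos [513.1 158.2 263.6] F [ 0.3 -0.4  0.3] w 91.4
offset [  3.5  31.  -67.2] rot [0.02 0.03 0.03]
```

```bash
python3 -m handwheel '{"gripper":[0,0,0,0,0],"offset":[[0,16,-34],[0,31,-67],[0,31,-67],[0,31,-67],[30,31,-67]],"rot":[[0,0,0],[0,0,0],[0,0,0],[0,0,0],[0,0,0]]}';python3 - <<'E'
from h import *
go([545,225,133],down(-.75))
a=grab_frame('scene')[:,:,::-1];crop(a,290,130,430,270,4,'pics/d1.png')
b=grab_frame('top')[:,:,::-1];crop(b,150,140,300,240,5,'pics/d2.png')
E
```

```text
time_s: 2.18
ee_pos: [547.6, 223.7, 238.6]
ee_rot: [108.7, 89.4, 18.0]
force: [0.3, -0.3, -0.1]
gripper_width: 91.0
t 2.18 pos [547.6 223.7 238.6] F [ 0.3 -0.3 -0.1] w 91.0
offset [105.5  -3.7  -0.9] rot [ 0.02 -0.2  -0.58]
```

View pics/d1.png

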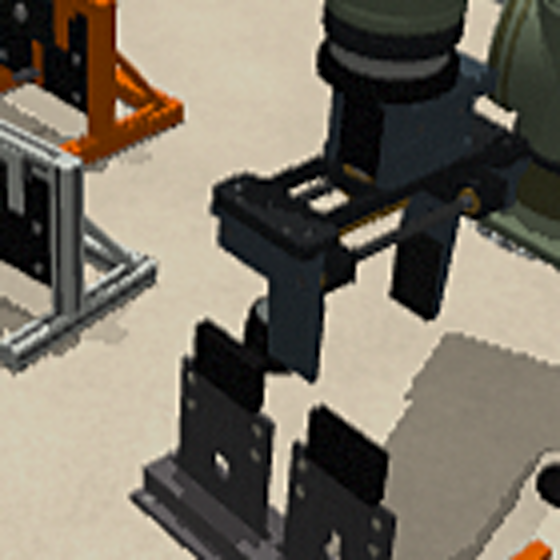

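View pics/d2.png

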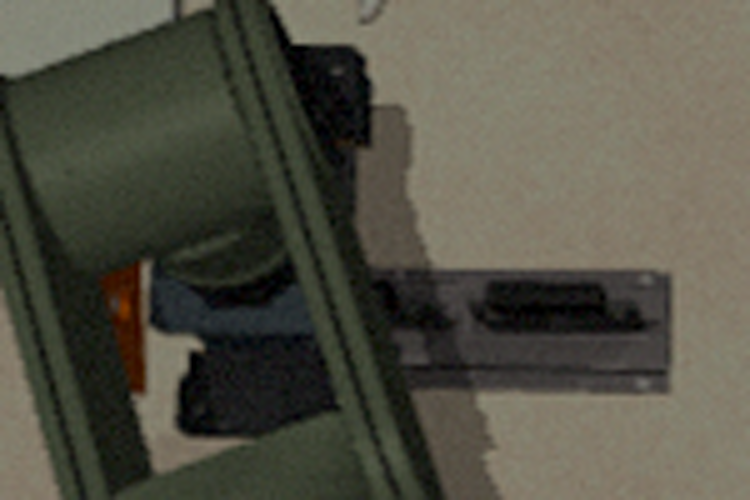

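```bash
python3 -m handwheel '{"gripper":[0.3,0.3,0.3,0.3,0.3],"offset":[[20,0,-1],[40,0,-1],[60,0,-1],[75,0,-1],[75,0,-1]],"rot":[[0,0,0],[0,0,0],[0,0,0],[0,0,0],[0,0,0]]}' 60;python3 - <<'E'
from h import *
go([545,225,133],down(-.75))
E
```

```text
time_s: 2.7
ee_pos: [542.7, 221.8, 156.7]
ee_rot: [-65.4, 89.6, -156.3]
force: [-1.1, -0.7, 0.1]
gripper_width: 64.5
t 2.7 pos [542.7 221.8 156.7] F [-1.1 -0.7  0.1] w 64.5
offset [23.7  2.4 -3.3] rot [-0.08  0.16  0.35]
```

```bash
python3 -m handwheel '{"gripper":[0.3,0.3,0.3,0.3,0.3],"offset":[[10,0,-2],[20,0,-2],[23,0,-2],[23,0,-2],[23,0,-2]],"rot":[[0,0,0],[0,0,0],[0,0,0],[0,0,0],[0,0,0]]}';python3 - <<'E'
from h import *
go([545,225,133],down(-.75))
E
```

```text
time_s: 3.12
ee_pos: [545.1, 225.8, 136.2]
ee_rot: [95.1, 90.0, 4.3]
force: [0.0, -0.8, 0.7]
gripper_width: 63.6
t 3.12 pos [545.1 225.8 136.2] F [ 0.  -0.8  0.7] w 63.6
offset [ 3.2 -0.1  0.8] rot [-0.01 -0.   -0.02]
```

```bash
python3 -m handwheel '{"gripper":[0.5,0.7,0.9,1,1],"offset":[[4,0,0],[4,0,0],[4,0,0],[4,0,0],[4,0,0]],"rot":[[0,0,0],[0,0,0],[0,0,0],[0,0,0],[0,0,0]]}' 60; python3 -m handwheel '{"gripper":[1,1,1,1,1],"offset":[[0,0,0],[0,0,0],[0,0,0],[0,0,0],[0,0,0]],"rot":[[0,0,0],[0,0,0],[0,0,0],[0,0,0],[0,0,0]]}' 60;python3 - <<'E'
from h import *
go([545,225,133],down(-.75))
E
```

```text
time_s: 3.53
ee_pos: [545.0, 225.8, 132.1]
ee_rot: [99.5, 90.0, 8.7]
force: [-0.5, 0.5, -1.0]
gripper_width: 33.7
time_s: 3.95
ee_pos: [545.0, 225.8, 132.0]
ee_rot: [87.8, 90.0, -3.0]
force: [-0.4, 0.6, -0.4]
gripper_width: 12.1
t 3.95 pos [545.  225.8 132. ] F [-0.4  0.6 -0.4] w 12.1
offset [-1.  -0.   0.8] rot [-0.01  0.   -0.02]
```

```bash
python3 -m handwheel '{"gripper":[1,1,1,1,1],"offset":[[0,0,0],[-6,0,0],[-14,0,0],[-24,0,0],[-36,0,0]],"rot":[[0,0,0],[0,0,0],[0,0,0],[0,0,0],[0,0,0]]}' 60; python3 -m handwheel '{"gripper":[1,1,1,1,1],"offset":[[-12,0,0],[-25,0,0],[-40,0,0],[-50,0,0],[-50,0,0]],"rot":[[0,0,0],[0,0,0],[0,0,0],[0,0,0],[0,0,0]]}' ;python3 - <<'E'
from h import *
go([620,225,220],down(-.75))
a=grab_frame('scene')[:,:,::-1];crop(a,310,130,430,290,4,'pics/e1.png')
E
```

```text
time_s: 4.37
ee_pos: [544.1, 225.6, 168.5]
ee_rot: [-73.6, 89.9, -164.4]
force: [0.1, -0.4, -2.8]
gripper_width: 11.7
time_s: 4.78
ee_pos: [545.8, 226.3, 221.1]
ee_rot: [114.4, 89.7, 23.6]
force: [0.2, 0.3, -1.9]
gripper_width: 12.0
t 4.78 pos [545.8 226.3 221.1] F [ 0.2  0.3 -1.9] w 12.0
offset [ 1.4 74.2  0.3] rot [-0.01 -0.11 -0.25]
```

View pics/e1.png

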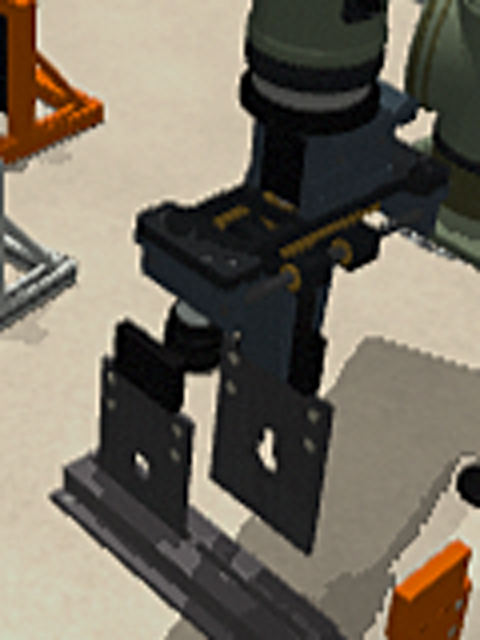

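```bash
python3 -m handwheel '{"gripper":[1,1,1,1,1],"offset":[[0,20,0],[0,45,5],[0,70,20],[0,80,45],[0,80,75]],"rot":[[0,0,0],[0,0,0],[0,0,0],[0,0,0],[0,0,0]]}';  python3 -m handwheel '{"gripper":[1,1,1,1,1],"offset":[[0,0,30],[0,0,60],[0,0,90],[0,0,120],[0,0,150]],"rot":[[0,0,0],[0,0,0],[0,0,0],[-2,0,0],[-4,0,0]]}';python3 - <<'E'
from h import *
go([571,-205,220],down(8.2))
E
```

```text
time_s: 5.25
ee_pos: [625.5, 149.8, 215.7]
ee_rot: [-83.7, 89.9, -174.4]
force: [0.2, -0.4, -2.1]
gripper_width: 12.0
time_s: 5.67
ee_pos: [620.9, -1.6, 216.7]
ee_rot: [-95.6, 89.8, 177.8]
force: [-0.4, -0.0, -1.5]
gripper_width: 12.0
t 5.67 pos [620.9  -1.6 216.7] F [-0.4 -0.  -1.5] w 12.0
offset [ -3.2 -61.6 200.1] rot [-4.86 -0.02  0.16]
```

```bash
python3 -m handwheel '{"gripper":[1,1,1,1,1],"offset":[[-3,0,30],[-3,-5,60],[-3,-12,90],[-3,-20,120],[-3,-30,150]],"rot":[[-1,0,0],[-2,0,0],[-3,0,0],[-4,0,0],[-4.8,0,0]]}';  python3 - <<'E'
from h import *
go([571,-205,220],down(8.2))
E
```

```text
time_s: 6.08
ee_pos: [599.5, -152.9, 219.6]
ee_rot: [-116.1, 89.9, 162.0]
force: [0.4, -0.9, -2.1]
gripper_width: 11.9
t 6.08 pos [ 599.5 -152.9  219.6] F [ 0.4 -0.9 -2.1] w 11.9
offset [ -0.4 -35.6  47.6] rot [-0.11 -0.06  0.13]
```

```bash
python3 -m handwheel '{"gripper":[1,1,1,1,1],"offset":[[0,0,0],[0,0,0],[0,0,0],[0,0,0],[0,0,0]],"rot":[[0,0,0],[0,0,0],[0,0,0],[0,0,0],[0,0,0]]}';  python3 - <<'E'
from h import *
go([571,-205,220],down(8.2))
s=[grab_frame('scene')[:,:,::-1] for _ in range(6)]
a=np.mean(s,0); np.save('f1.npy',a)
a=a.astype(np.uint8)
crop(a,255,70,355,230,5,'pics/f1.png')
go([571,-205,220],down(8.2))
E
```

```text
time_s: 6.5
ee_pos: [600.6, -150.5, 220.7]
ee_rot: [-136.5, 90.0, 141.6]
force: [0.6, -0.3, -2.0]
gripper_width: 11.7
t 6.5 pos [ 600.6 -150.5  220.7] F [ 0.6 -0.3 -2. ] w 11.7
offset [  0.7 -37.   49.8] rot [-0.07 -0.02  0.02]
t 6.8 pos [ 600.5 -151.3  221. ] F [ 0.3 -0.7 -1.5] w 11.6
offset [  1.  -36.8  49. ] rot [-0.12  0.01 -0.  ]
```

View pics/f1.png

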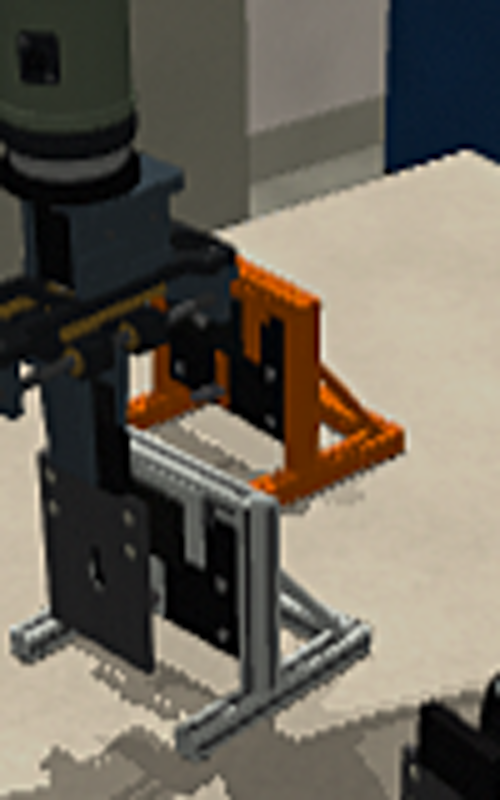

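```bash
cat >> h.py <<'E'
def plate_pts(P,yaw,dy=0,dz=0,zb=126):
    ex=np.array([np.cos(np.radians(yaw)),np.sin(np.radians(yaw)),0]);ey=np.array([-ex[1],ex[0],0]);ez=np.array([0,0,1])
    O=np.array(P)-zb*ez+dy*ey+dz*ez
    f=lambda x,y,z:O+x*ex+y*ey+z*ez
    out=[f(2.5,-45,0),f(2.5,45,0),f(2.5,45,120),f(2.5,-45,120)]
    hole=[f(2.5,10*np.cos(t),50+10*np.sin(t)) for t in np.radians(np.arange(125,416,15))]+[f(2.5,5.5,74),f(2.5,-5.5,74)]
    return np.array(out),np.array(hole)
def stand_pts(O,yaw,sy=0,sz=0):
    ex=np.array([np.cos(np.radians(yaw)),np.sin(np.radians(yaw)),0]);ey=np.array([-ex[1],ex[0],0]);ez=np.array([0,0,1])
    f=lambda x,y,z:np.array([O[0],O[1],0])+x*ex+y*ey+z*ez
    out=[f(0,-90,0),f(0,90,0),f(0,90,165),f(0,-90,165)]
    feet=[f(60,80,22),f(60,-80,22)]
    head=[f(23,sy+8*np.cos(t),130+sz+8*np.sin(t)) for t in np.radians(np.arange(0,360,20))]
    return np.array(out),np.array(feet),np.array(head)
def overlay(n,img,polys,x0,y0,x1,y1,k,name):
    c=cv2.resize(img[y0:y1,x0:x1].astype(np.uint8),None,fx=k,fy=k,interpolation=cv2.INTER_CUBIC)
    for p,col in polys:
        q=((proj(n,p)-[x0,y0]+.5)*k-.5)*16
        cv2.polylines(c,[q.round().astype(np.int32)],True,col,1,cv2.LINE_AA,4)
    cv2.imwrite(name,c)
E
python3 - <<'E'
from h import *
a=np.load('f1.npy')
o,h=plate_pts([600.6,-151,221],8.2)
A,B,H=stand_pts([511.3,-211],8.2)
overlay('scene',a,[(o,(0,255,0)),(h,(0,255,255)),(A,(255,0,0)),(B,(0,0,255))],255,140,335,225,9,'pics/g1.png')
b=cv2.imread('pics/scene0.png')
overlay('scene',b,[(A,(255,0,0)),(B,(0,0,255)),(H,(0,255,0))],255,145,335,220,9,'pics/g2.png')
E
```

```text
(no output)
```

View pics/g1.png

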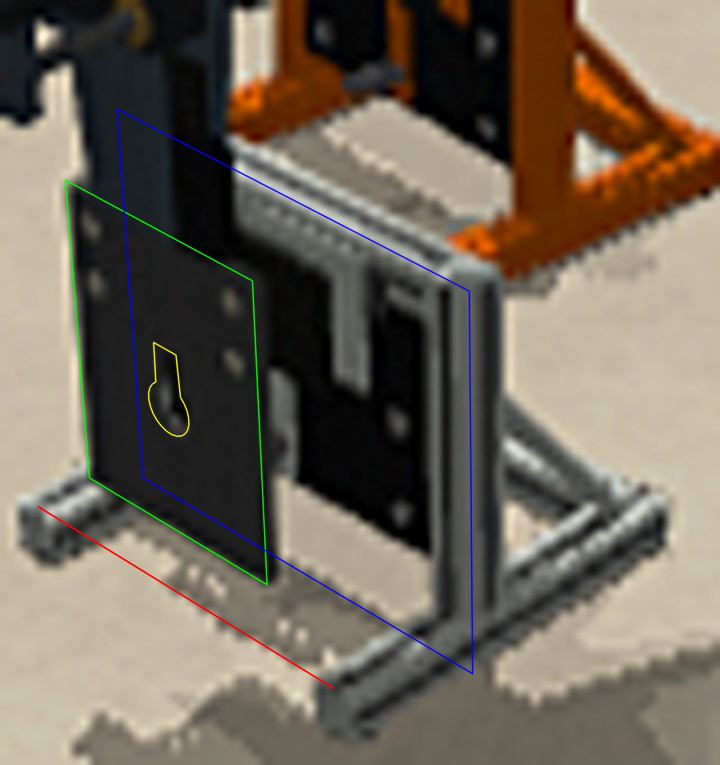

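View pics/g2.png

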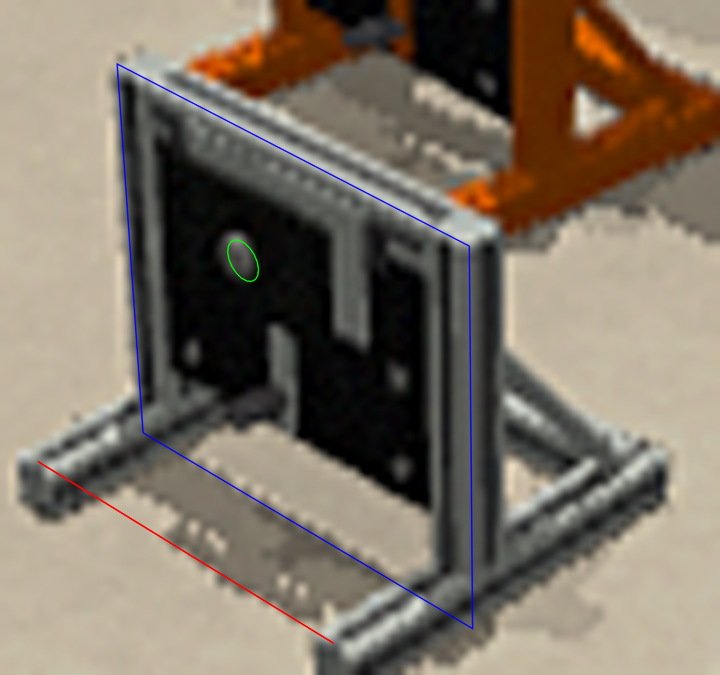

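```bash
python3 - <<'E'
from h import *
b=cv2.imread('pics/scene0.png').astype(float).mean(2)
np.set_printoptions(linewidth=200)
print('cols 275-288 rows 167-181');print(b[167:181,275:289].round(0).astype(int))
w=np.clip(b[168:180,276:287]-30,0,None)
yy,xx=np.mgrid[168:180,276:287]; c=np.array([(w*xx).sum(),(w*yy).sum()])/w.sum(); print(c)
def pt(x,y,z,O=(511.3,-211),yaw=8.2):
    a=np.radians(yaw);return np.array([O[0]+x*np.cos(a)-y*np.sin(a),O[1]+x*np.sin(a)+y*np.cos(a),z])
p0=proj('scene',pt(21.5,0,130))[0];J=np.c_[proj('scene',pt(21.5,1,130))[0]-p0,proj('scene',pt(21.5,0,131))[0]-p0]
print(p0,J,np.linalg.solve(J,c-p0))
f=np.load('f1.npy').mean(2)
print('plate crop rows 175-192 cols 268-282');print(f[176:192,268:282].round(0).astype(int))
E
```

```text
cols 275-288 rows 167-181
[[  7  12  12   9   8  10   9   9  11  18  38  56  72  90]
 [  5  10  13   7  15  12   8   7  10  13   7  23  36  66]
 [  9   7   4   8  11   4   2   4   9   7   9  10   4  32]
 [ 11  13  10  11   3  17  20   0   8   8   8  10   4  12]
 [  7  10  14   3  26  98 127  45   5   8  10  11  13  10]
 [  5  12   9   2  46  75 103  76  11   9  10  10  13   9]
 [ 11  12   2   3  39  62  67  84  21  11  11   7  11   8]
 [  6  15  10   8  15  65  64  75  22   9   6   8  11  11]
 [  4  10   7   0   2  32  48  46  10   7   4  16  14   7]
 [  9  11   8   8   7   4  16  17   3   7  10   7  11  17]
 [  5   5   6   4   6   6   8   9   9   9  13   8  13   8]
 [  2  11   7   7   9  11   9   9  10   5  12  14  10  11]
 [  6   6   5   0   5   6   3   8  10   7   8   7   8  11]
 [  5   2   7   7   5   7   5  10  10   3   0   5  11  11]]
[280.91441909 172.45176349]
[281.85238662 173.29074418] [[ 0.2140892  -0.01307813]
 [ 0.11658559 -0.26458503]] [-4.30332987  1.27472992]
plate crop rows 175-192 cols 268-282
[[32 31 28 32 30 30 32 32 30 31 30 30 30 29]
 [30 31 31 30 29 30 31 31 30 30 29 30 29 29]
 [31 31 32 31 31 31 33 32 30 30 31 28 35 28]
 [31 32 32 31 33 20 21 32 31 30 30 26 81 53]
 [31 32 32 31 33 18 12 31 31 30 30 25 68 85]
 [31 32 31 30 30 23  8 30 30 31 29 28 37 60]
 [31 32 31 30 33 48  9 31 30 31 30 30 28 33]
 [30 33 31 30 41 75  8 30 31 32 30 30 30 31]
 [29 32 30 31 33 82  8 20 31 32 31 31 30 31]
 [32 31 31 31 32 57  2  8 31 31 30 30 30 30]
 [30 32 31 31 31 36 66 11 30 32 30 31 30 31]
 [31 33 32 31 30 33 62 45 30 31 31 32 30 30]
 [31 33 32 31 31 30 37 38 29 31 30 31 31 31]
 [31 32 31 31 33 30 29 31 30 31 31 30 30 31]
 [32 32 32 32 31 31 30 30 31 31 31 31 30 31]
 [30 31 31 32 32 30 30 30 31 31 32 30 31 32]]
```

```bash
cat > fit.py <<'E'
from h import *
from scipy.ndimage import map_coordinates
def cover(pts,shape,x0,y0,n,ss=8):
    m=np.zeros((shape[0]*ss,shape[1]*ss),np.uint8)
    q=((proj(n,pts)-[x0,y0]+.5)*ss-.5)*16
    cv2.fillConvexPoly(m,cv2.convexHull(q.round().astype(np.int32)),255,cv2.LINE_AA,4)
    return m.reshape(shape[0],ss,shape[1],ss).mean((1,3))/255
def pt(x,y,z,O=(511.3,-211),yaw=8.2):
    a=np.radians(yaw);return np.array([O[0]+x*np.cos(a)-y*np.sin(a),O[1]+x*np.sin(a)+y*np.cos(a),z])
if __name__=='__main__':
    b=cv2.imread('pics/scene0.png').astype(float).mean(2)[168:180,276:286]
    best=[]
    I=np.clip(b,8,66)
    th=np.radians(np.arange(0,360,15))
    for sy in np.arange(-7,5,.5):
        for sz in np.arange(-5,6,.5):
            P=np.array([pt(x,sy+8*np.cos(t),130+sz+8*np.sin(t)) for x in(19,23) for t in th])
            c=cover(P,I.shape,276,168,'scene'); best.append((((8+58*c-I)**2).sum(),sy,sz))
    best.sort();print('head',best[:4])
    # plate: edge crossings along model silhouette
    f=np.load('f1.npy').mean(2)
    P0=np.array([600.6,-151,221.])-[0,0,126]
    g=lambda x,y,z:pt(x,y,P0[2]+z,O=P0[:2])
    for nm,A,B,N in [('left',(2.5,-45,25),(2.5,-45,110),(2.5,-46,25)),('bottom',(2.5,-40,0),(2.5,40,0),(2.5,-40,-1)),('right',(-2.5,45,10),(-2.5,45,80),(-2.5,46,10))]:
        a,b_,c=[proj('scene',g(*v))[0] for v in(A,B,N)]
        mm=np.arange(-12,12.1,.25); prof=[]
        res=[]
        for t in np.linspace(0,1,25):
            q=(a+(b_-a)*t)[:,None]+(c-a)[:,None]*mm
            v=map_coordinates(f,[q[1],q[0]],order=1); 
            k=np.argmax(np.abs(np.gradient(v)));
            inn=31; i=np.where(np.abs(v-31)>25)[0]; i=i[i>8]
            res.append(mm[i[0]] if len(i) else np.nan)
        print(nm,'outward mm',np.array(res))
E
python3 fit.py
```

```text
head [(np.float64(1929.8590277177052), np.float64(-5.0), np.float64(-0.5)), (np.float64(2036.7814235510384), np.float64(-5.5), np.float64(-0.5)), (np.float64(2131.3192659373804), np.float64(-5.5), np.float64(-1.0)), (np.float64(2197.9183624387256), np.float64(-5.0), np.float64(-1.0))]
left outward mm [-3.5  -3.75 -3.5  -3.25 -2.25 -1.75 -2.   -2.25 -2.5  -2.75 -3.   -3.
 -3.25 -3.5  -3.75 -3.75 -9.75 -9.75 -1.75 -2.   -2.5  -2.5  -2.75 -9.75
 -9.75]
bottom outward mm [-0.25 -0.5   9.5   6.75  3.    0.25  0.5   0.5   0.    0.25 -0.75 -1.
 -0.75 -0.75 -0.25 -0.5   0.   -0.75 -1.   -0.75 -0.5   0.   -0.25 -0.25
 -1.  ]
right outward mm [-0.5  -1.25 -1.25 -1.75 -2.   -2.   -2.25 -2.   -2.   -2.   -1.5  -0.5
  1.    2.5   4.25  6.25  7.25  1.5   0.25  0.    0.    0.25  0.25  0.25
  0.25]
```

```bash
cat >> h.py <<'E'
O=np.array([511.3,-211]);YAW=8.2
def S2W(x,y,z):
    a=np.radians(YAW);return np.array([O[0]+x*np.cos(a)-y*np.sin(a),O[1]+x*np.sin(a)+y*np.cos(a),z])
def st(n=1):
    s=state();A,p=tool(s);a=np.radians(YAW);E=np.array([[np.cos(a),np.sin(a)],[-np.sin(a),np.cos(a)]])
    print('t',round(s['time_s'],2),'stand xyz',(E@(p[:2]-O)).round(2),p[2].round(2),'mx',round((E@(p[:2]-O))[0]-19,2),'Fstand',(E@s['force'][:2]).round(1),s['force'][2].round(1),'w',round(s['gripper_width'],1),'tq',s['torque'].round(2),'axes',A[:,0].round(3),A[:,1].round(3))
E
python3 - <<'E'
from h import *
st();go(S2W(42,-5.8,206),down(8.2))
E
```

```text
t 6.8 stand xyz [96.83 46.36] 221.0 mx 77.83 Fstand [ 0.2 -0.8] -1.5 w 11.6 tq [ 0.02 -0.12 -0.02] axes [ 0. -0. -1.] [0.99  0.141 0.   ]
t 6.8 pos [ 600.5 -151.3  221. ] F [ 0.3 -0.7 -1.5] w 11.6
offset [ 15.  -54.7  52.3] rot [-0.12  0.01 -0.  ]
```

```bash
python3 -m handwheel '{"gripper":[1,1,1,1,1],"offset":[[3,-5,12],[8,-15,26],[12,-30,40],[15,-45,52],[15,-54.5,52]],"rot":[[0,0,0],[0,0,0],[0,0,0],[0,0,0],[0,0,0]]}'; python3 -m handwheel '{"gripper":[1,1,1,1,1],"offset":[[0,0,0],[0,0,0],[0,0,0],[0,0,0],[0,0,0]],"rot":[[0,0,0],[0,0,0],[0,0,0],[0,0,0],[0,0,0]]}'; python3 - <<'E'
from h import *
st();go(S2W(42,-5.8,206),down(8.2))
a=grab_frame('scene')[:,:,::-1]
x=S2W(42,-5.8,206)
o,h=plate_pts(x,8.2)
overlay('scene',a,[(o,(0,255,0)),(h,(0,255,255))],255,130,335,215,9,'pics/i1.png')
b=grab_frame('top')[:,:,::-1]; crop(b,325,175,435,275,6,'pics/i2.png')
E
```

```text
time_s: 7.22
ee_pos: [552.0, -213.5, 204.9]
ee_rot: [-67.6, 89.9, -149.7]
force: [0.1, 0.2, -2.2]
gripper_width: 11.8
time_s: 7.63
ee_pos: [554.4, -210.3, 206.1]
ee_rot: [71.4, 90.0, -10.5]
force: [-0.2, 0.6, -2.7]
gripper_width: 12.0
t 7.63 stand xyz [42.81 -5.45] 206.1 mx 23.81 Fstand [-0.2  0.6] -2.7 w 12.0 tq [-0.03 -0.11  0.02] axes [ 0.001 -0.    -1.   ] [0.99  0.141 0.001]
t 7.63 pos [ 554.4 -210.3  206.1] F [-0.2  0.6 -2.7] w 12.0
offset [ 0.1 -0.8  0.4] rot [-0.1   0.01 -0.04]
```

View pics/i1.png

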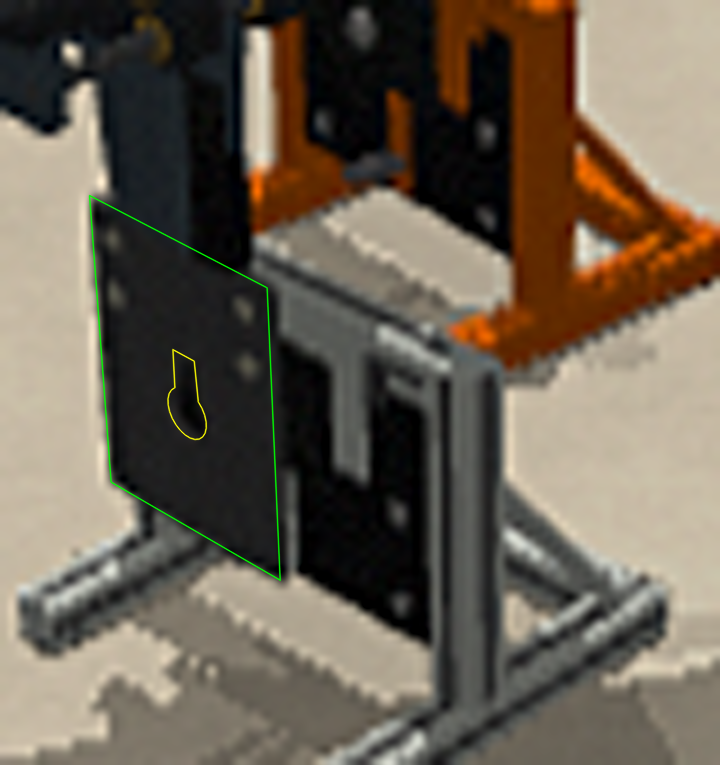

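View pics/i2.png

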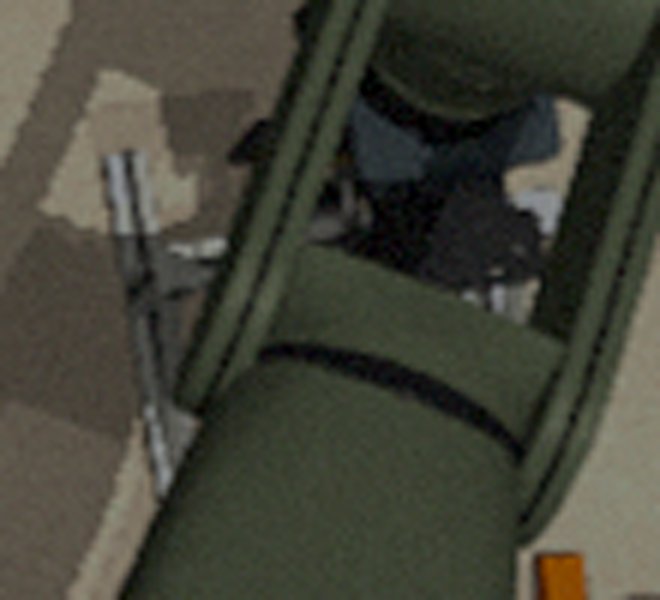

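```bash
python3 -m handwheel '{"gripper":[1,1,1,1,1],"offset":[[0,-3,0.4],[0,-6,0.4],[0,-9,0.4],[0,-11,0.4],[0,-12,0.4]],"rot":[[0,0,0],[0,0,0],[0,0,0],[0,0,0],[0,0,0]]}'; python3 -c "
from h import *
st()"; python3 -m handwheel '{"gripper":[1,1,1,1,1],"offset":[[0,-0.4,0],[0,-0.8,0],[0,-1.2,0],[0,-1.6,0],[0,-2,0]],"rot":[[0,0,0],[0,0,0],[0,0,0],[0,0,0],[0,0,0]]}'; python3 -c "
from h import *
st()"
```

```text
time_s: 8.15
ee_pos: [541.4, -213.0, 206.0]
ee_rot: [-64.3, 90.0, -146.2]
force: [0.2, -0.0, -2.5]
gripper_width: 11.7
t 8.15 stand xyz [29.52 -6.27] 206.03 mx 10.52 Fstand [ 0.2 -0.1] -2.5 w 11.7 tq [-0.03 -0.15  0.04] axes [-0. -0. -1.] [ 0.99  0.14 -0.  ]
time_s: 8.57
ee_pos: [540.0, -213.2, 206.0]
ee_rot: [36.8, 90.0, -45.2]
force: [-0.1, 0.1, -1.4]
gripper_width: 11.7
t 8.57 stand xyz [28.07 -6.25] 205.96 mx 9.07 Fstand [-0.1  0.1] -1.4 w 11.7 tq [ 0.01 -0.13  0.02] axes [ 0. -0. -1.] [0.99 0.14 0.  ]
```

```bash
for i in 1; do python3 -m handwheel '{"gripper":[1,1,1,1,1],"offset":[[0,-0.4,0],[0,-0.8,0],[0,-1.2,0],[0,-1.2,0],[0,-1.2,0]],"rot":[[0,0,0],[0,0,0],[0,0,0],[0,0,0],[0,0,0]]}' >/dev/null; python3 -c "
from h import *
st()"; done
python3 -m handwheel '{"gripper":[1,1,1,1,1],"offset":[[0,-0.4,0],[0,-0.8,0],[0,-1,0],[0,-1,0],[0,-1,0]],"rot":[[0,0,0],[0,0,0],[0,0,0],[0,0,0],[0,0,0]]}' >/dev/null; python3 -c "
from h import *
st()"
```

```text
t 8.98 stand xyz [26.82 -6.25] 205.95 mx 7.82 Fstand [-0.3  0.5] -2.2 w 11.4 tq [-0.   -0.09 -0.02] axes [ 0. -0. -1.] [0.99 0.14 0.  ]
t 9.4 stand xyz [25.83 -6.25] 205.98 mx 6.83 Fstand [ 0.3 -0.4] -1.7 w 11.8 tq [ 0.01 -0.16 -0.02] axes [ 0. -0. -1.] [0.99 0.14 0.  ]
```

```bash
python3 -m handwheel '{"gripper":[1,1,1,1,1],"offset":[[0,-0.4,-0.4],[0,-0.8,-0.4],[0,-1,-0.4],[0,-1,-0.4],[0,-1,-0.4]],"rot":[[0,0,0],[0,0,0],[0,0,0],[0,0,0],[0,0,0]]}' >/dev/null; python3 -c "
from h import *
st()"
python3 -m handwheel '{"gripper":[1,1,1,1,1],"offset":[[0,-0.4,0],[0,-0.8,0],[0,-1,0],[0,-1,0],[0,-1,0]],"rot":[[0,0,0],[0,0,0],[0,0,0],[0,0,0],[0,0,0]]}' >/dev/null; python3 -c "
from h import *
st()"
```

```text
t 9.82 stand xyz [24.82 -5.83] 205.98 mx 5.82 Fstand [ 0.3 -0.3] -2.2 w 11.5 tq [-0.01 -0.12  0.05] axes [ 0. -0. -1.] [0.99 0.14 0.  ]
t 10.23 stand xyz [23.82 -5.85] 205.99 mx 4.82 Fstand [0.8 0.2] -2.8 w 12.1 tq [-0.07 -0.11 -0.03] axes [ 0. -0. -1.] [0.99 0.14 0.  ]
```

```bash
python3 -m handwheel '{"gripper":[1,1,1,1,1],"offset":[[0,-0.4,0],[0,-0.8,0],[0,-1,0],[0,-1,0],[0,-1,0]],"rot":[[0,0,0],[0,0,0],[0,0,0],[0,0,0],[0,0,0]]}' >/dev/null; python3 -c "
from h import *
st()"
python3 -m handwheel '{"gripper":[1,1,1,1,1],"offset":[[0,-0.4,0],[0,-0.8,0],[0,-1,0],[0,-1,0],[0,-1,0]],"rot":[[0,0,0],[0,0,0],[0,0,0],[0,0,0],[0,0,0]]}' >/dev/null; python3 -c "
from h import *
st()"
```

```text
t 10.65 stand xyz [22.82 -5.85] 205.97 mx 3.82 Fstand [0.  0.4] -2.2 w 11.6 tq [-0.02 -0.11  0.  ] axes [ 0. -0. -1.] [0.99 0.14 0.  ]
t 11.07 stand xyz [22.28 -5.89] 206.02 mx 3.28 Fstand [ 2.1 -0.2] -1.6 w 12.1 tq [-0.   -0.59  0.02] axes [ 0.001 -0.    -1.   ] [0.99  0.14  0.001]
```

```bash
for i in 1; do python3 -m handwheel '{"gripper":[1,1,1,1,1],"offset":[[0,-0.3,0],[0,-0.6,0],[0,-0.6,0],[0,-0.6,0],[0,-0.6,0]],"rot":[[0,0,0],[0,0,0],[0,0,0],[0,0,0],[0,0,0]]}' >/dev/null; python3 -c "
from h import *
st()"; done
python3 -m handwheel '{"gripper":[1,1,1,1,1],"offset":[[0,-0.4,0],[0,-0.8,0],[0,-0.8,0],[0,-0.8,0],[0,-0.8,0]],"rot":[[0,0,0],[0,0,0],[0,0,0],[0,0,0],[0,0,0]]}' >/dev/null; python3 -c "
from h import *
st()"
```

```text
t 11.48 stand xyz [21.63 -5.93] 206.06 mx 2.63 Fstand [ 3.2 -0.3] -3.4 w 11.7 tq [ 0.07 -0.99  0.13] axes [ 0.001 -0.    -1.   ] [0.99  0.14  0.001]
t 11.9 stand xyz [20.63 -5.92] 206.06 mx 1.63 Fstand [ 4.5 -0.3] -3.6 w 11.5 tq [ 0.   -1.19  0.12] axes [ 0.001 -0.    -1.   ] [0.99  0.14  0.001]
```

```bash
python3 -m handwheel '{"gripper":[1,1,1,1,1],"offset":[[0,-0.4,0],[0,-0.8,0],[0,-1.2,0],[0,-1.5,0],[0,-1.5,0]],"rot":[[0,0,0],[0,0,0],[0,0,0],[0,0,0],[0,0,0]]}' >/dev/null; python3 -c "
from h import *
st()"
python3 -m handwheel '{"gripper":[1,1,1,1,1],"offset":[[0,-0.4,0],[0,-0.8,0],[0,-1.2,0],[0,-1.2,0],[0,-1.2,0]],"rot":[[0,0,0],[0,0,0],[0,0,0],[0,0,0],[0,0,0]]}' >/dev/null; python3 -c "
from h import *
st()
a=np.mean([grab_frame('scene')[:,:,::-1] for _ in range(3)],0)
s=state();x=tool(s)[1]
o,h=plate_pts(x,8.2)
overlay('scene',a,[(o,(0,255,0)),(h,(0,255,255))],255,130,335,215,9,'pics/j1.png')"
```

```text
t 12.32 stand xyz [19.16 -5.97] 206.05 mx 0.16 Fstand [ 5.4 -1. ] -3.4 w 11.6 tq [ 0.07 -1.38  0.21] axes [ 0.001 -0.    -1.   ] [0.99  0.14  0.001]
t 12.73 stand xyz [18.23 -5.98] 206.08 mx -0.77 Fstand [ 5.6 -0.5] -3.5 w 11.6 tq [ 0.1  -1.46  0.14] axes [ 0.001 -0.    -1.   ] [0.99  0.14  0.001]
```

View pics/j1.png

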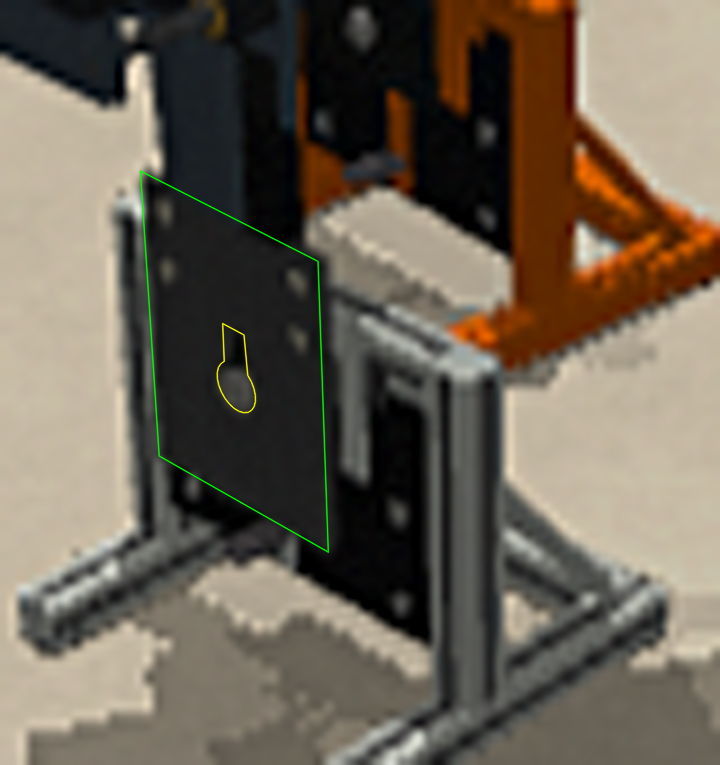

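```bash
python3 -m handwheel '{"gripper":[1,1,1,1,1],"offset":[[0,-0.4,0],[0,-0.8,0],[0,-1.2,0],[0,-1.6,0],[0,-1.6,0]],"rot":[[0,0,0],[0,0,0],[0,0,0],[0,0,0],[0,0,0]]}' >/dev/null; python3 -c "
from h import *
st()"; python3 -m handwheel '{"gripper":[1,1,1,1,1],"offset":[[0.5,0,0],[1,0,0],[1.5,0,0],[2,0,0],[2,0,0]],"rot":[[0,0,0],[0,0,0],[0,0,0],[0,0,0],[0,0,0]]}' >/dev/null; python3 -c "
from h import *
st()"
```

```text
t 13.3 stand xyz [17.   -5.97] 206.13 mx -2.0 Fstand [ 5.5 -0.9] -4.2 w 11.9 tq [ 0.18 -1.69  0.22] axes [ 0.002 -0.    -1.   ] [0.99  0.14  0.002]
t 13.72 stand xyz [17.45 -6.15] 205.28 mx -1.55 Fstand [ 6.  -0.3] -0.2 w 11.8 tq [ 0.14 -1.55  0.23] axes [ 0.004 -0.001 -1.   ] [0.99  0.14  0.004]
```

```bash
python3 -m handwheel '{"gripper":[1,1,1,1,1],"offset":[[0.5,0,0],[1,0,0],[1.5,0,0],[2,0,0],[2,0,0]],"rot":[[0,0,0],[0,0,0],[0,0,0],[0,0,0],[0,0,0]]}' >/dev/null; python3 -c "
from h import *
st()";  python3 -m handwheel '{"gripper":[1,1,1,1,1],"offset":[[0.5,0,0],[1,0,0],[1.5,0,0],[2,0,0],[2,0,0]],"rot":[[0,0,0],[0,0,0],[0,0,0],[0,0,0],[0,0,0]]}' >/dev/null; python3 -c "
from h import *
st()"
```

```text
t 14.13 stand xyz [17.53 -6.43] 203.4 mx -1.47 Fstand [ 5.2 -1. ] 0.7 w 11.6 tq [ 0.   -1.55  0.21] axes [ 0.004 -0.002 -1.   ] [0.99  0.14  0.004]
t 14.55 stand xyz [17.53 -6.61] 201.48 mx -1.47 Fstand [ 5.9 -0.7] -0.7 w 11.9 tq [-0.11 -1.53  0.17] axes [ 0.004 -0.002 -1.   ] [0.99  0.14  0.004]
```

```bash
python3 -m handwheel '{"gripper":[1,1,1,1,1],"offset":[[0.7,0,0],[1.4,0,0],[2.1,0,0],[2.8,0,0],[3,0,0]],"rot":[[0,0,0],[0,0,0],[0,0,0],[0,0,0],[0,0,0]]}' >/dev/null; python3 -c "
from h import *
st()";  python3 -m handwheel '{"gripper":[1,1,1,1,1],"offset":[[0.7,0,0],[1.4,0,0],[2.1,0,0],[2.8,0,0],[3,0,0]],"rot":[[0,0,0],[0,0,0],[0,0,0],[0,0,0],[0,0,0]]}' >/dev/null; python3 -c "
from h import *
st()
a=np.mean([grab_frame('scene')[:,:,::-1] for _ in range(3)],0)
s=state();x=tool(s)[1]
o,h=plate_pts(x,8.2)
overlay('scene',a,[(o,(0,255,0)),(h,(0,255,255))],255,130,335,215,9,'pics/k1.png')"
```

```text
t 14.97 stand xyz [17.62 -6.51] 199.31 mx -1.38 Fstand [ 3.8 -0.8] 5.9 w 11.6 tq [ 0.14 -1.25  0.23] axes [ 0.005 -0.002 -1.   ] [0.99  0.14  0.005]
t 15.38 stand xyz [17.59 -6.05] 195.76 mx -1.41 Fstand [5.1 1.1] 1.8 w 11.7 tq [ 0.29 -1.38  0.24] axes [ 0.005 -0.001 -1.   ] [0.99  0.14  0.004]
```

View pics/k1.png

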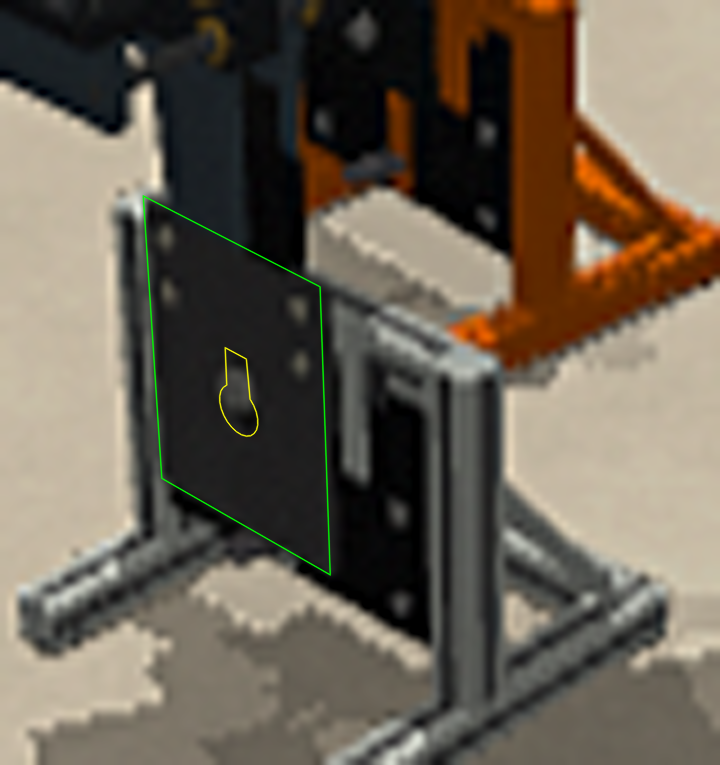

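```bash
python3 -m handwheel '{"gripper":[1,1,1,1,1],"offset":[[0.7,0,0],[1.4,0,0],[2.1,0,0],[2.8,0,0],[3,0,0]],"rot":[[0,0,0],[0,0,0],[0,0,0],[0,0,0],[0,0,0]]}' >/dev/null; python3 -c "
from h import *
st()";  python3 -m handwheel '{"gripper":[1,1,1,1,1],"offset":[[0.7,0,0],[1.4,0,0],[2.1,0,0],[2.8,0,0],[3,0,0]],"rot":[[0,0,0],[0,0,0],[0,0,0],[0,0,0],[0,0,0]]}' >/dev/null; python3 -c "
from h import *
st()"
```

```text
t 15.95 stand xyz [17.61 -6.07] 192.71 mx -1.39 Fstand [5.9 0.4] 3.1 w 11.8 tq [ 0.28 -1.35  0.21] axes [ 0.005 -0.001 -1.   ] [0.99  0.14  0.004]
t 16.37 stand xyz [17.64 -6.09] 189.82 mx -1.36 Fstand [5.6 0.2] 2.7 w 12.1 tq [ 0.26 -1.32  0.18] axes [ 0.005 -0.001 -1.   ] [0.99  0.14  0.004]
```

```bash
for i in 1; do python3 -m handwheel '{"gripper":[1,1,1,1,1],"offset":[[0.5,0,0],[1,0,0],[1.5,0,0],[2,0,0],[2,0,0]],"rot":[[0,0,0],[0,0,0],[0,0,0],[0,0,0],[0,0,0]]}' >/dev/null; python3 -c "
from h import *
st()"; done; python3 -m handwheel '{"gripper":[1,1,1,1,1],"offset":[[0.4,0,0],[0.8,0,0],[1,0,0],[1,0,0],[1,0,0]],"rot":[[0,0,0],[0,0,0],[0,0,0],[0,0,0],[0,0,0]]}' >/dev/null; python3 -c "
from h import *
st()"
```

```text
t 16.78 stand xyz [17.62 -6.07] 187.9 mx -1.38 Fstand [5.9 0.9] 4.2 w 12.0 tq [ 0.31 -1.36  0.18] axes [ 0.005 -0.001 -1.   ] [0.99  0.14  0.004]
t 17.2 stand xyz [17.62 -6.09] 187.0 mx -1.38 Fstand [4.9 1.1] 3.8 w 11.9 tq [ 0.3  -1.32  0.15] axes [ 0.005 -0.001 -1.   ] [0.99  0.14  0.004]
```

```bash
python3 -m handwheel '{"gripper":[1,1,1,1,1],"offset":[[0.4,0,0],[0.8,0,0],[1,0,0],[1,0,0],[1,0,0]],"rot":[[0,0,0],[0,0,0],[0,0,0],[0,0,0],[0,0,0]]}' >/dev/null; python3 -c "
from h import *
st()"; python3 -m handwheel '{"gripper":[1,1,1,1,1],"offset":[[0.4,0,0],[0.8,0,0],[1,0,0],[1,0,0],[1,0,0]],"rot":[[0,0,0],[0,0,0],[0,0,0],[0,0,0],[0,0,0]]}' >/dev/null; python3 -c "
from h import *
st()"
```

```text
t 17.62 stand xyz [17.67 -6.09] 186.52 mx -1.33 Fstand [5.1 0.9] 6.0 w 11.8 tq [ 0.37 -1.18  0.23] axes [ 0.005 -0.001 -1.   ] [0.99  0.14  0.005]
t 18.03 stand xyz [17.66 -6.12] 186.32 mx -1.34 Fstand [4.6 2.3] 9.5 w 11.7 tq [ 0.47 -0.91  0.23] axes [ 0.005 -0.001 -1.   ] [0.99  0.14  0.005]
```

```bash
python3 -m handwheel '{"gripper":[1,1,1,1,1],"offset":[[0.4,0,0],[0.8,0,0],[0.8,0,0],[0.8,0,0],[0.8,0,0]],"rot":[[0,0,0],[0,0,0],[0,0,0],[0,0,0],[0,0,0]]}' >/dev/null; python3 -c "
from h import *
st()
a=np.mean([grab_frame('scene')[:,:,::-1] for _ in range(3)],0)
s=state();x=tool(s)[1]
o,h=plate_pts(x,8.2)
overlay('scene',a,[(o,(0,255,0)),(h,(0,255,255))],255,130,335,215,9,'pics/l1.png')"
```

```text
t 18.45 stand xyz [17.71 -6.1 ] 186.18 mx -1.29 Fstand [2.2 2.5] 13.1 w 11.5 tq [ 0.54 -0.7   0.19] axes [ 0.006 -0.002 -1.   ] [0.99  0.14  0.006]
```

View pics/l1.png

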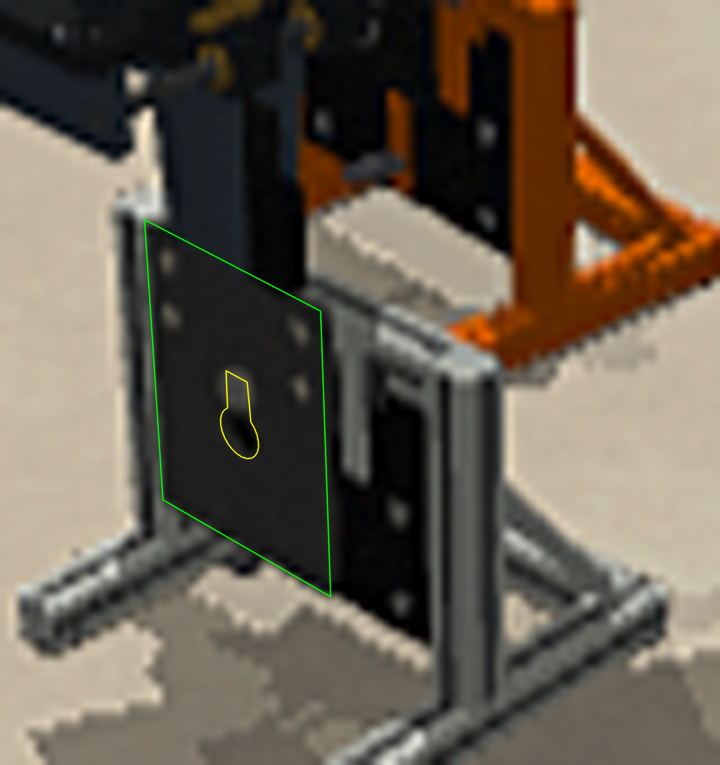

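```bash
python3 -m handwheel '{"gripper":[1,1,1,1,1],"offset":[[-0.5,0,0],[-1,0.3,0],[-1.5,0.5,0],[-1.5,0.5,0],[-1.5,0.5,0]],"rot":[[0,0,0],[0,0,0],[0,0,0],[0,0,0],[0,0,0]]}' >/dev/null; python3 -c "
from h import *
st()"; python3 -m handwheel '{"gripper":[0.9,0.85,0.8,0.75,0.7],"offset":[[0,0,0],[0,0,0],[0,0,0],[0,0,0],[0,0,0]],"rot":[[0,0,0],[0,0,0],[0,0,0],[0,0,0],[0,0,0]]}' >/dev/null; python3 -c "
from h import *
st()"
```

```text
t 19.02 stand xyz [17.78 -6.11] 186.29 mx -1.22 Fstand [4.2 1.5] 7.1 w 11.6 tq [ 0.31 -0.94  0.21] axes [ 0.004 -0.001 -1.   ] [0.99  0.14  0.004]
t 19.43 stand xyz [15.08 -5.54] 183.0 mx -3.92 Fstand [-0.6  0.2] -0.8 w 26.1 tq [-0.   -0.1  -0.01] axes [-0.004  0.    -1.   ] [ 0.99   0.14  -0.004]
```

```bash
python3 -m handwheel '{"gripper":[0.6,0.5,0.5,0.5,0.5],"offset":[[0,1,0],[0,2.5,0],[0,2.5,0],[-10,2.5,0],[-25,2.5,0]],"rot":[[0,0,0],[0,0,0],[0,0,0],[0,0,0],[0,0,0]]}' >/dev/null; python3 -c "
from h import *
st()"; python3 -m handwheel '{"gripper":[0.5,0.5,0.5,0.5,0.5],"offset":[[-25,0,0],[-50,0,0],[-75,0,0],[-90,0,0],[-90,0,0]],"rot":[[0,0,0],[0,0,0],[0,0,0],[0,0,0],[0,0,0]]}' >/dev/null; python3 -c "
from h import *
st()
a=np.mean([grab_frame('scene')[:,:,::-1] for _ in range(3)],0)
o,h=plate_pts([*S2W(17.7,-6.1,0)[:2],186.2],8.2)
overlay('scene',a,[(o,(0,255,0))],255,100,345,215,6,'pics/m1.png')
overlay('scene',a,[],265,125,335,205,9,'pics/m3.png')
b=grab_frame('top')[:,:,::-1]; crop(b,325,165,435,265,6,'pics/m2.png')"
```

```text
t 19.85 stand xyz [18.2  -5.32] 207.81 mx -0.8 Fstand [-0.4 -0.6] 0.4 w 45.5 tq [ 0.04 -0.14  0.04] axes [-0.004  0.001 -1.   ] [ 0.99   0.14  -0.004]
t 20.27 stand xyz [20.54 -6.71] 303.35 mx 1.54 Fstand [ 0.7 -0.1] 0.6 w 45.5 tq [-0.06 -0.12  0.  ] axes [ 0.008 -0.003 -1.   ] [0.99  0.14  0.007]
```

View pics/m1.png

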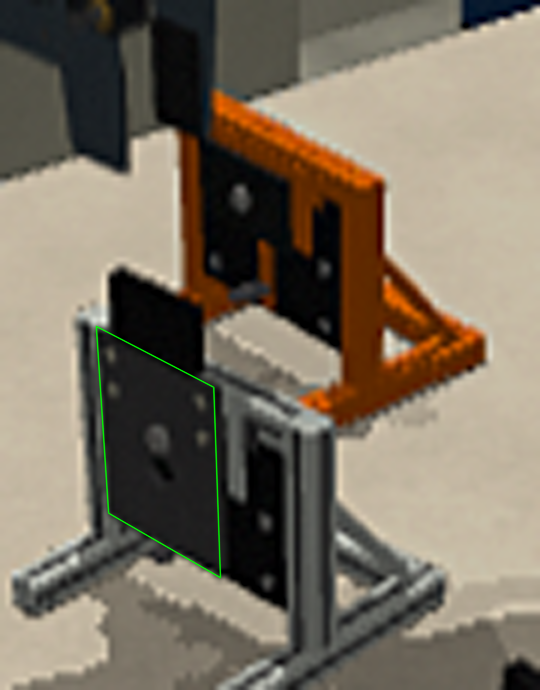

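View pics/m3.png

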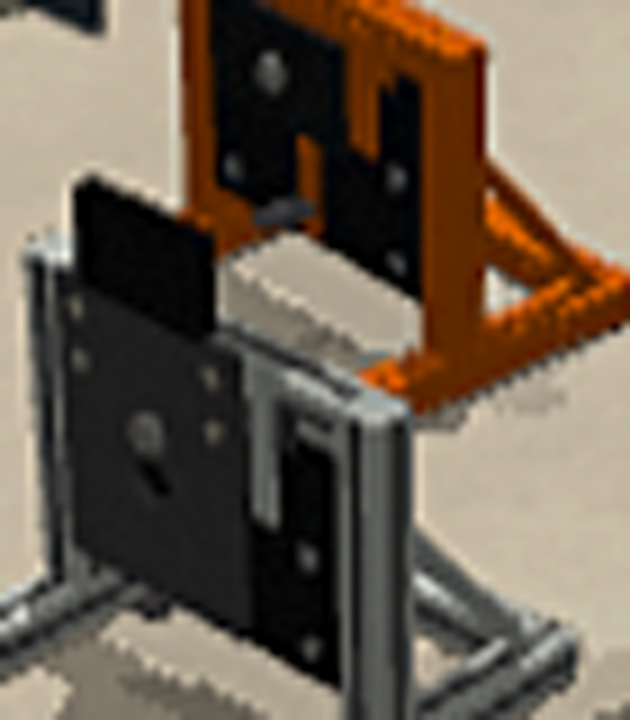

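```bash
python3 - <<'E'
from h import *
st()
a=grab_frame('scene')[:,:,::-1];cv2.imwrite('pics/n1.png',a)
b=a.astype(float).mean(2)
print(b[168:186,276:288].round().astype(int))
print('slot_end@head front',proj('scene',S2W(17.7-.0+5.5,-5.3,186.2-126+70)),'eye front',proj('scene',S2W(20.2,-5.3,186.2-126+50)))
E
```

```text
t 20.47 stand xyz [18.47 -5.46] 297.26 mx -0.53 Fstand [-0.  -0.3] -0.4 w 45.2 tq [ 0.04 -0.1  -0.04] axes [-0.003  0.001 -1.   ] [ 0.99   0.14  -0.002]
[[28 29 29 33 30 30 31 30 31 30 31 25]
 [28 32 32 29 30 28 25 27 29 30 30 29]
 [31 32 30 29 35 39 29 26 28 30 29 29]
 [29 32 28 41 75 83 55 29 30 28 30 29]
 [29 32 28 52 69 76 76 29 28 28 28 38]
 [32 29 28 48 63 65 76 38 27 29 28 30]
 [28 32 28 35 66 65 67 36 29 28 30 25]
 [32 33 27 27 38 44 49 34 28 32 32 27]
 [31 32 27 30 16 13 24 32 30 29 29 27]
 [30 30 31 34 21  7  8 25 31 29 30 29]
 [32 32 32 30 34 21  0 19 34 31 29 27]
 [30 33 30 30 36 34 11  7 30 33 28 31]
 [32 33 33 32 32 40 31 27 28 32 29 27]
 [29 31 33 30 29 33 33 30 28 32 29 32]
 [31 30 30 30 31 29 28 30 30 32 30 30]
 [32 34 34 31 30 31 30 32 31 31 29 28]
 [32 30 31 32 31 31 31 27 32 32 30 30]
 [31 32 33 33 30 31 31 30 29 34 33 28]]
slot_end@head front [[280.32756369 172.82774908]] eye front [[281.28173803 177.70142429]]
```

View pics/n1.png

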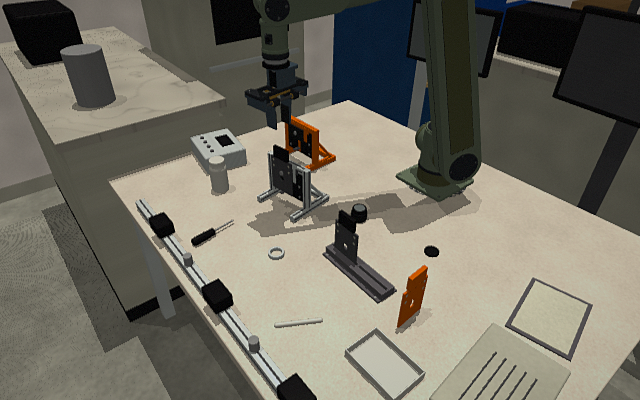

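```bash
python3 -m handwheel '{"gripper":[0.5,0.5,0.5],"offset":[[0,0,0],[0,0,0],[0,0,0]],"rot":[[0,0,0],[0,0,0],[0,0,0]]}'; python3 -c "
from h import *
st(); print(job_done())"
```

```text
time_s: 20.77
ee_pos: [530.9, -213.9, 298.0]
ee_rot: [-118.3, 89.9, 159.7]
force: [0.2, 0.1, 0.5]
gripper_width: 46.0
t 20.77 stand xyz [18.98 -5.72] 297.97 mx -0.02 Fstand [0.2 0.1] 0.5 w 46.0 tq [-0.04 -0.1   0.01] axes [-0.001  0.    -1.   ] [ 0.99   0.14  -0.001]
the job is handed in; nothing more can be done
None
```

The keyhole plate is hanging released on the stud of the aluminium stand, and I handed the job in at about 21 s. I pressed its large end over the head against the pad with at most about 6 N. I then slid it down about 20 mm to a firm stop at about 13 N, let go and raised the arm clear.

**Last checks:**
- **Seating:** In the picture after release, the stud head sits within about 0.6 pixel (roughly 2–3 mm) of where the upper slot end should be. The plate's outline matches the upright position it had when I let go.
- **Robot:** The force on the tool is about zero, and the gripper is well above the plate.
- **Other things:** In the last scene picture, the spare plate and the other bench items look unmoved.

**Not confirmed:**
- **Switch and pad:** There is no direct reading of either, so I inferred their travel from the slide length and the firm stop.
- **Stand position:** Contact with the pad came about 2 mm further out than my camera estimate of the stand. I went by the force instead.

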